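# Pack the collar changeover kit of the tube heaters

### The arm

A 7-joint arm with a two-finger parallel gripper is mounted at the origin on a cart in front of the work surface, level with it; the furniture and walls round the work are solid. World frame = base frame: x ahead of the robot, y to its left, z up, the work surface at z = 0. Lengths are in m, angles in rad, forces in N, time in s.
With the tool pointing down it reaches from about 0.425 to 0.95 m from the base axis. Payload 4.7 kg.
Tool frame: the origin (TCP) lies on the centre line of the jaws, within the pads' length; the fingertips stand robot.nose_length ahead of it and the grasp point (between the pads) lies 8 mm behind it (robot.nose_length is the distance from the TCP to the fingertips, in m); z points along the fingers, y is the line along which they close (so a half turn about z gives the same grasp; the last joint's range is limited). The gripper opens to 85 mm and grips with 20 to 120 N. Pads are 22 mm wide; open, the fingers measure 114 mm over their backs; the gripper's body (76 mm by 85 mm) begins 54 mm behind the grasp point. The pads swing forward as they close: fully open they stand 13 mm farther back than shut.
Start: joints at [-1.255, 0.469, -0.049, 1.532, 0.024, 1.141, -0.082], TCP at [0.228, 0.635, 0.242] pointing down, gripper open.
Joint ranges: [-2.59, 2.59], [-0.33, 1.99], [-1.39, 1.29], [0.1, 2.45], [-1.04, 4.18], [0.21, 1.99], [-2.66, 2.66]. Speed limits (rad/s): [2.57, 2.57, 3.14, 3.14, 3.14, 3.14, 3.14].

### API

Orientations are given as [roll, pitch, yaw] about the fixed x, y, z axes, in that order (R = Rz(yaw) Ry(pitch) Rx(roll)).
In Python, from plant import robot gives the robot as it stands. Calls block until the motion is done:
- robot.goto(position, orientation): joint-space move of the TCP to a pose.
- robot.move_straight(position, vel=0.15, attitude=None, contact_N=None): straight line of the TCP; attitude=None keeps the orientation; vel is the mean speed in m/s. With contact_N (N) it stops when the force on the tool has changed by that much, and returns True; else False.
- robot.move_joints(angles): joint-space move.
- robot.grip(opening, strength=None): opening from 0.0 (shut) to 1.0 (fully open); strength is the grip in N (None keeps the last); returns when the fingers have stopped.
- robot.sleep(seconds).
- robot.inverse_kinematics(position, orientation): joint angles nearest the present ones, or None.
- robot.sense(): the state.
- robot.grab_frame(name): name is "scene" or "side" or "wrist"; returns a dict with "image" (480x640x3 uint8, red, green, blue), "range_z" (480x640 float32, m along the optical axis (not along the pixel's ray), 0 where there is no reading), "fx", "fy", "cx", "cy" (pixels), "R" (3x3) and "t" (3): a world point X has camera coordinates R X + t. Camera axes: x right, y down, z forward; pixel columns grow to the right and rows downward; lengths in m; the calibration is good to about 2 mm. A picture is of the moment at which its call begins.
A pose or a line that the arm cannot do raises robot.IKError and nothing moves.
- robot.close_job(): hands the job in; it is judged then, once.
The state is a dict: "t": time; "joint_pos": joint angles; "joint_velocities": joint speeds; "effort": joint torques, N m; "tcp_pos": TCP position; "tcp_rot": TCP orientation; "wrist_force": force on the tool from outside, world axes, zero at the start; "torque": the same for the moment, N m; "opening": opening from 0.0 (shut) to 1.0 (fully open); "gripper_force": force on a finger pad.
Only numpy, scipy, OpenCV 4.12 (cv2) and the standard library are available. Lean on these libraries where they do the work, as an engineer would, in place of code of your own. Each camera call takes 0.05 s, during which the arm holds its last target. There are 200 camera calls.

### The job

Pack the changeover kit into the grey kit tray: seat the two round-flanged collars flange down on the tray's stepped post, the wide-bored one first and fully home on the tray floor, the narrow-bored one fully home on top of it; stand the white screw-lid jar upright in the empty square compartment and lay the screwdriver that lies beside the tray in the long one. The square-flanged collar and the plain sleeve without a flange belong to another rig: leave them where they are, and let go of everything at the end.

Things in the scene. Friction and masses are not known exactly. Their poses are not given: they have to be found in the camera images.
- kit_tray: grey sheet tray, 150 (x) x 186 (y) mm, fixed; origin: centre of the underside, z up. Floor 4 mm thick; walls and partitions 4 mm thick, tops 12 mm (partitions 11) above the bench. Its -x part is one long compartment along y (60 x 178 mm inside); its +x part is two square ones (80 x 87 mm): with the post at +y, empty at -y. Two stacked controllers, 230 mm high, stand right of it
- post_foot (a point): foot of the steel centring post, on its axis at the tray floor (4 mm above the bench). The post is stepped: 24 mm diameter up to 21 mm above this point, a cone from there to 26 mm, 16 mm diameter above, tapering from 50 mm to 8 mm diameter at the top, 58 mm above this point
- jar_bay (a point): centre of the empty square compartment, at its floor
- driver_bay (a point): centre of the long compartment, at its floor; the compartment runs along the tray's y axis
- collar_wide: the larger round-flanged aluminium collar: flange 68 mm diameter, 6 mm thick, at the bottom; hub 44 mm diameter above it; 28 mm high in all; through bore 27 mm. Origin: centre of the flange's underside, z up through the hub. 0.14 kg. Seated, its origin is at post_foot
- collar_narrow: the smaller round-flanged aluminium collar: flange 54 mm diameter, 6 mm thick, at the bottom; hub 32 mm diameter above it; 26 mm high in all; through bore 19 mm, which passes only the upper step of the post. Origin: centre of the flange's underside, z up. 0.08 kg. Seated on the wide collar, its origin is 28 mm above post_foot
- collar_square: look-alike, not part of the kit: aluminium collar with a square flange 60 x 60 x 6 mm, hub 38 mm diameter, 28 mm high in all, bore 20 mm. Origin: centre of the flange's underside
- sleeve_plain: look-alike, not part of the kit: plain aluminium sleeve without flange, 44 mm outside, 27 mm bore, 30 mm high. Origin: centre of the underside
- paste_jar: white plastic jar with a yellow screw lid, standing: 58 mm diameter, 74 mm high (the lid is the top 14 mm). Origin: centre of the underside, z up. 0.13 kg
- driver: screwdriver lying on the bench, 160 mm long over all, along its own y axis: the handle, 22 mm thick and 78 mm long, reaches from y = +2 to y = +80 mm, the thin shaft to y = -80 mm. Origin: middle of its length, on the underside, z up. 0.06 kg, nearly all in the handle: grip the handle at its middle, y = +41 mm, 11 mm above the underside

How it is judged:
By the outcome, as a careful person would: the job done as asked, in the order asked, and still so for the second after the job is handed in, with the robot touching nothing.
It also fails if it takes over 144 s, if anything falls off the work surface, if the arm or the gripper's body presses on something with over 40 N, if the wrist force passes 120 N, or if a joint passes its speed limit or range.

## Working session

There is one attempt and no reset: what is moved stays moved. The work goes in short steps, each a Python script; the robot and the scene stay as the last script left them, time stands still between calls to the robot, and variables do not carry over. Pictures are saved under pics/ and viewed, at most 14 in all, crops included, and the job is handed in when it is done.

```bash
ls; mkdir -p pics
python3 - <<'E'
from plant import robot
import cv2,numpy as np
print(robot.nose_length, robot.sense())
ims=[]
for n in ["scene","side","wrist"]:
    f=robot.grab_frame(n); np.savez(''+n+'0.npz',**f)
    cv2.imwrite(f'pics/{n}0.png',f['image'][:,:,::-1]); 
    print(n,f['fx'],f['cx'],f['cy'],(-f['R'].T@f['t']).round(3),f['R'].round(2).tolist())
E
```

```text
pics
0.011 {'t': 0.0, 'joint_pos': array([-1.25488003,  0.46942299, -0.04858896,  1.53369714,  0.02410126,
        1.14100576, -0.08229021]), 'joint_velocities': array([4.28877393e-04, 9.96599904e-05, 9.27326227e-04, 1.28504586e-03,
       9.31120698e-04, 1.44994450e-03, 2.87877355e-04]), 'effort': array([-7.39043644e-04, -5.10302031e+01, -4.68969159e-02, -2.37717891e+01,
        1.06581155e-02,  7.39044277e-03, -3.04389740e-07]), 'tcp_pos': array([0.22796753, 0.63473644, 0.24127246]), 'tcp_rot': array([-3.13964660e+00,  7.61860199e-05,  2.79681311e+00]), 'wrist_force': array([ 0.06077034, -0.0523609 ,  0.27985873]), 'torque': array([ 0.0153453 , -0.0107081 , -0.04025592]), 'gripper_force': 0.0, 'opening': 1.001059932732957}
scene 450.74337457385616 316.86115055594513 240.69705459671886 [-0.036 -0.827  0.654] [[0.86, -0.52, -0.0], [-0.26, -0.43, -0.86], [0.45, 0.74, -0.5]]
side 581.7221966240127 312.67312142458934 237.7748811586219 [-0.089  1.331  0.617] [[-0.91, -0.41, -0.03], [-0.13, 0.35, -0.93], [0.39, -0.84, -0.37]]
wrist 378.2499108571139 316.5929023823291 242.8905129891605 [0.163 0.658 0.375] [[0.34, 0.94, -0.0], [0.91, -0.32, 0.27], [0.25, -0.09, -0.96]]
```

View pics/scene0.png

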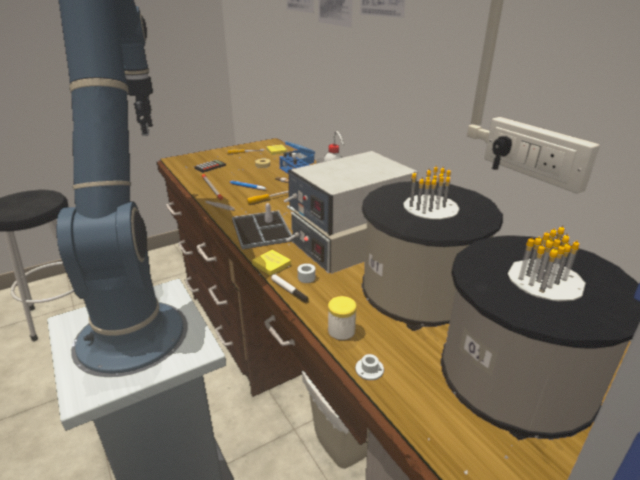

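View pics/side0.png

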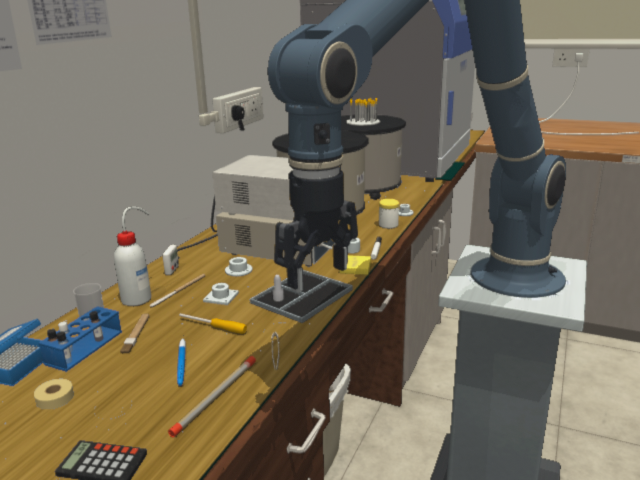

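```bash
cat > h.py <<'E'
import numpy as np,cv2
from plant import robot
def cloud(f):
    v,u=np.mgrid[0:480,0:640]; z=f['range_z'].astype(float)
    P=np.stack([(u-f['cx'])/f['fx']*z,(v-f['cy'])/f['fy']*z,z],-1)
    W=(P-f['t'])@f['R']; W[z<=0]=np.nan
    return W
E
python3 - <<'E'
from h import *
for n,pts in dict(scene=dict(jarlid=(342,306),narrow=(370,358),nfl=(369,372),sleeve=(306,268),penknife=(290,288),post=(268,213),trayA=(262,240)),
  side=dict(widefl=(237,272),widehub=(238,261),sqfl=(222,299),handle=(230,325),shaft=(195,318),postTop=(278,277),tray=(265,297),post2=(278,290),bench=(150,350),jar=(389,205),ncol=(404,207),sleeve=(352,243))).items():
    f=np.load(n+'0.npz'); W=cloud(f)
    for k,(u,v) in pts.items(): print(n,k,W[v,u].round(3))
f=np.load('scene0.npz');s=np.load('side0.npz')
a=cv2.resize(f['image'][200:400,190:400,::-1],None,fx=2.8,fy=2.8,interpolation=cv2.INTER_CUBIC); cv2.imwrite('pics/a.png',a)
b=cv2.resize(s['image'][190:360,150:420,::-1],None,fx=2.9,fy=2.9,interpolation=cv2.INTER_CUBIC); cv2.imwrite('pics/b.png',b)
E
```

```text
scene jarlid [ 0.384 -0.227  0.074]
scene narrow [ 0.379 -0.334  0.022]
scene nfl [ 0.363 -0.353  0.01 ]
scene sleeve [0.431 0.002 0.021]
scene penknife [ 0.358 -0.047  0.016]
scene post [0.472 0.306 0.035]
scene trayA [0.406 0.211 0.007]
side widefl [0.628 0.236 0.009]
side widehub [0.646 0.2   0.021]
side sqfl [0.59  0.364 0.005]
side handle [0.498 0.476 0.02 ]
side shaft [0.589 0.469 0.013]
side postTop [0.47  0.316 0.059]
side tray [0.504 0.321 0.006]
side post2 [0.468 0.323 0.031]
side bench [0.611 0.589 0.001]
side jar [ 0.377 -0.196  0.073]
side ncol [ 0.369 -0.328  0.025]
side sleeve [0.412 0.01  0.03 ]
```

View pics/a.png

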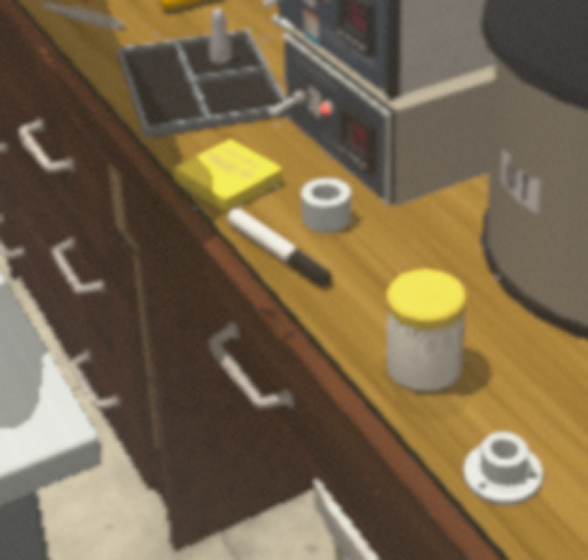

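View pics/b.png

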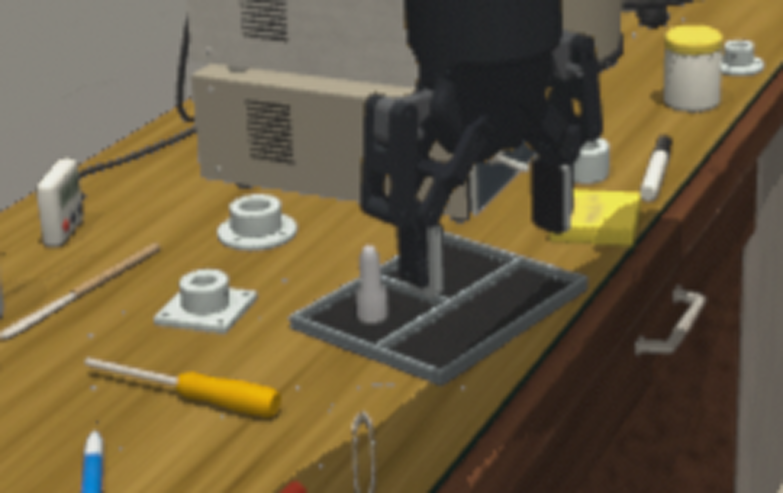

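```bash
cat >> h.py <<'E'
def down(yaw): return [np.pi,0,yaw]
def snap(n,tag,crop=None,save=True):
    f=robot.grab_frame(n); np.savez(f'{tag}.npz',**f)
    if save: cv2.imwrite(f'pics/{tag}.png',f['image'][:,:,::-1])
    return f
def rectfit(W,m):
    P=W[m][:,:2].astype(np.float32); return cv2.minAreaRect(P)
E
python3 - <<'E'
from h import *
for n in ['scene','side']:
    W=cloud(np.load(n+'0.npz'))
    with np.errstate(invalid='ignore'):
        m=(W[...,2]>0.215)&(W[...,2]<0.24)&(W[...,0]>0.3)&(W[...,0]<0.9)&(W[...,1]>-0.15)&(W[...,1]<0.25)
    print(n,m.sum(), W[m].min(0).round(3),W[m].max(0).round(3)); 
    q=W[m]; print('rect',cv2.minAreaRect(q[:,:2].astype(np.float32)))
for p in [(0.46,0.36,0.36),(0.43,-0.2,0.36)]:
  for yaw in (2.8,-.35,0,np.pi,1.57,-1.57):
    q=robot.inverse_kinematics(p,down(yaw)); print(p,yaw,None if q is None else np.round(q,2))
robot.goto((0.46,0.36,0.36),down(2.8))
f=snap('wrist','w1'); print(robot.sense()['t'],(-f['R'].T@f['t']).round(3))
E
```

```text
scene 3834 [ 0.459 -0.149  0.215] [0.9   0.249 0.24 ]
rect ((0.6793920397758484, 0.049878910183906555), (0.3984542787075043, 0.44117072224617004), 89.99764251708984)
side 2113 [ 0.463 -0.15   0.215] [0.9  0.25 0.24]
rect ((0.681398332118988, 0.05006861686706543), (0.39925920963287354, 0.43722331523895264), 89.9842529296875)
(0.46, 0.36, 0.36) 2.8 [-0.78  0.24  0.06  1.6  -0.01  1.31  0.51]
(0.46, 0.36, 0.36) -0.35 [-1.55  0.38  1.12  1.63 -0.35  1.35 -2.3 ]
(0.46, 0.36, 0.36) 0 [-1.21  0.26  0.6   1.62 -0.15  1.31 -2.16]
(0.46, 0.36, 0.36) 3.141592653589793 [-0.73  0.24 -0.01  1.59  0.    1.31  0.83]
(0.46, 0.36, 0.36) 1.57 [-0.98  0.24  0.31  1.61 -0.07  1.31 -0.66]
(0.46, 0.36, 0.36) -1.57 [-0.52  0.26 -0.27  1.58  0.07  1.32  2.34]
(0.43, -0.2, 0.36) 2.8 [-0.74  0.02  1.13  1.86 -0.01  1.27  1.62]
(0.43, -0.2, 0.36) -0.35 [-0.7   0.02  1.09  1.86 -0.01  1.27 -1.53]
(0.43, -0.2, 0.36) 0 [-0.51  0.02  0.89  1.86 -0.02  1.27 -1.19]
(0.43, -0.2, 0.36) 3.141592653589793 [-0.75  0.02  1.14  1.86 -0.01  1.27  1.97]
(0.43, -0.2, 0.36) 1.57 [-0.78  0.02  1.17  1.86 -0.01  1.27  0.4 ]
(0.43, -0.2, 0.36) -1.57 None
1.6083 [0.393 0.384 0.493]
```

View pics/w1.png

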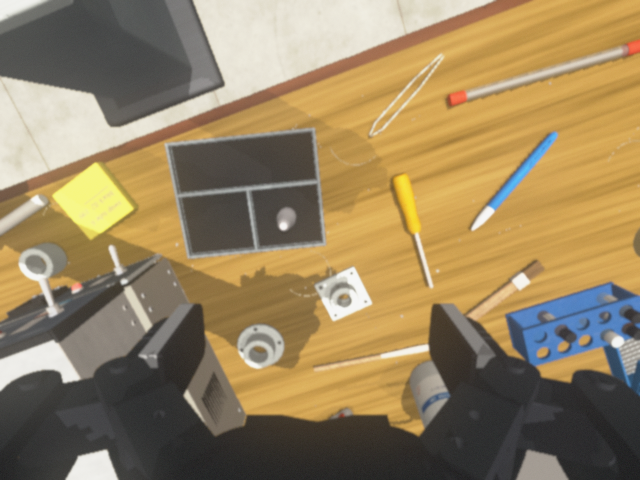

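Run:
```python
from h import *
from scipy.optimize import least_squares
f=np.load('w1.npz'); W=cloud(f)
def ray(u,v,z):
    d=f['R'].T@np.array([(u-f['cx'])/f['fx'],(v-f['cy'])/f['fy'],1]); c=-f['R'].T@f['t']
    return c+d*(z-c[2])/d[2]
C=np.array([ray(u,v,.012) for u,v in [(166,144),(315,129),(325,243),(188,258)]])
print('tray corners',C.round(4).tolist(),'ctr',C.mean(0).round(4),'sides',np.linalg.norm(np.diff(C[[0,1,2,3,0]],axis=0),axis=1).round(4))
e=[C[0]-C[1],C[3]-C[2]]; print('y-axis ang',[np.degrees(np.arctan2(-a[1],-a[0])).round(2) for a in e]); e=[C[3]-C[0],C[2]-C[1]]; print('x ang',[np.degrees(np.arctan2(a[1],a[0])).round(2) for a in e])
def win(u0,u1,v0,v1): 
    m=np.zeros((480,640),bool); m[v0:v1,u0:u1]=1; return m
def cfit(P):
    r=least_squares(lambda p:np.hypot(P[:,0]-p[0],P[:,1]-p[1])-p[2],[*P.mean(0)[:2],.02],loss='soft_l1',f_scale=.002).x; return r.round(4)
z=W[...,2]
print('bench z',np.nanmedian(W[win(100,140,280,300)][:,2]), 'tray floor',np.nanmedian(W[win(215,235,210,230)][:,2]))
for n,w,h in [('wide',(230,295,320,375),.028),('square',(310,375,262,325),.028)]:
    m=win(*w); hub=W[m&(abs(z-h)<.004)]; fl=W[m&(z>.003)&(z<.012)]; 
    print(n,'hub',len(hub),np.median(hub[:,2]),cv2.minEnclosingCircle(hub[:,:2].astype(np.float32)),'flange',len(fl),cv2.minEnclosingCircle(fl[:,:2].astype(np.float32)))
p=W[win(265,310,195,240)&(z>.03)]; print('post',len(p),p.mean(0),p[p[:,2]>.05].mean(0), p[:,2].max())
m=win(385,425,170,240)&(z>.012); print('handle',m.sum(),rectfit(W,m),np.nanmax(z[m]))
print('handle ends',ray(401,175,.011).round(4),ray(415,234,.011).round(4),'tip',ray(432,287,.008).round(4))
m=(z>.05)&(W[...,1]<.3); m[:, 260:]=0;m[430:]=0
q=W[m]; print('controllers max y by x'); 
for x in np.arange(.4,.8,.05):
    s=q[(q[:,0]>x)&(q[:,0]<x+.05)]; 
    if len(s): print(x.round(2),np.percentile(s[:,1],99).round(3),s[:,2].max().round(3))
```

```text
tray corners [[0.34, 0.2066, 0.012], [0.3843, 0.3853, 0.012], [0.5245, 0.3497, 0.012], [0.4834, 0.1704, 0.012]] ctr [0.433 0.278 0.012] sides [0.1841 0.1447 0.184  0.1479]
y-axis ang [np.float64(76.09), np.float64(77.08)]
x ang [np.float64(-14.18), np.float64(-14.25)]
bench z 0.11548194438955603 tray floor 0.005654904668194983
wide hub 498 0.028858749718765307 ((0.6399757862091064, 0.21125566959381104), 0.022267166525125504) flange 787 ((0.6379008293151855, 0.22063596546649933), 0.044148657470941544)
square hub 455 0.028857731118530478 ((0.6025596857070923, 0.3488021790981293), 0.018934467807412148) flange 1133 ((0.6070574522018433, 0.3493988811969757), 0.053080957382917404)
post 213 [0.47191184 0.3158557  0.052052  ] [0.47294469 0.31494803 0.0592096 ] 0.06422795407488521
handle 962 ((0.5148850083351135, 0.4657682478427887), (0.021219074726104736, 0.08967938274145126), 89.52029418945312) 0.024985467880492187
handle ends [0.4725 0.4689 0.011 ] [0.5525 0.4651 0.011 ] tip [0.634  0.4677 0.008 ]
controllers max y by x
0.4 0.3 0.422
0.45 0.146 0.235
0.5 0.147 0.233
0.6 0.149 0.117
0.65 0.15 0.116
0.7 0.15 0.082
```

```bash
cat >> h.py <<'E'
from scipy.optimize import least_squares
UP=0.31
def fitpost(W,g):
    z=W[...,2]; zz=z-.004
    m=(np.hypot(W[...,0]-g[0],W[...,1]-g[1])<.025)&(z>.034)&(z<.0615); P=W[m]; h=P[:,2]-.004
    r=np.interp(h,[26,50,58],[8,8,4]) if 0 else np.interp(h*1e3,[26,50,58],[8,8,4])/1e3
    s=least_squares(lambda p:np.hypot(P[:,0]-p[0],P[:,1]-p[1])-r,g,loss='soft_l1',f_scale=.001)
    return s.x,len(P)
def fithub(W,g,h,R,zb=0):
    z=W[...,2]; m=(np.hypot(W[...,0]-g[0],W[...,1]-g[1])<R+.012)&(abs(z-zb-h)<.004)
    c,r=cv2.minEnclosingCircle(W[m][:,:2].astype(np.float32)); 
    P=W[m]; r0=np.hypot(*(P[:,:2]-c).T)
    return np.array(c),r,m.sum(),np.median(P[:,2])
E
python3 - <<'E'
from h import *
Y=np.pi/2
try:
    robot.move_straight((0.475,0.315,0.36),vel=.25,attitude=down(Y)) if 0 else robot.goto((0.475,0.315,0.20),down(Y))
    robot.sleep(.3)
    for k in range(4):
        f=snap('wrist','p%d'%k,save=k==0); print('post',fitpost(cloud(f),[.4725,.315]))
    robot.goto((0.475,0.315,UP),down(Y))
    robot.goto((0.64,0.212,UP),down(Y))
    robot.move_straight((0.64,0.212,0.20)); robot.sleep(.3)
    for k in range(4):
        f=snap('wrist','c%d'%k,save=k==0); print('wide',fithub(cloud(f),[.64,.211],.028,.022))
finally: s=robot.sense();print(s['t'],s['tcp_pos'],s['wrist_force'],s['joint_pos'].round(2))
a=np.hstack([cv2.imread('pics/p0.png')[100:,120:520],cv2.imread('pics/c0.png')[100:,120:520]]);cv2.imwrite('pics/pc.png',a)
E
```

```text
post (array([0.47471935, 0.3142841 ]), 294)
post (array([0.47469215, 0.31429662]), 295)
post (array([0.47469843, 0.31429619]), 299)
post (array([0.47468788, 0.31423823]), 311)
wide (array([0.64051682, 0.21091466]), 0.0221349336206913, np.int64(1362), np.float64(0.029238965043506714))
wide (array([0.64066762, 0.2109741 ]), 0.022153452038764954, np.int64(1372), np.float64(0.02923888634311843))
wide (array([0.64039898, 0.21096499]), 0.02216316945850849, np.int64(1373), np.float64(0.029222512372844168))
wide (array([0.64089274, 0.21080215]), 0.022149771451950073, np.int64(1382), np.float64(0.029286748842456738))
5.8167 [0.64004368 0.21198069 0.20013884] [0.04546647 0.37135892 0.33234221] [-0.61  0.51  0.33  1.6  -0.18  1.06 -0.23]
```

View pics/pc.png

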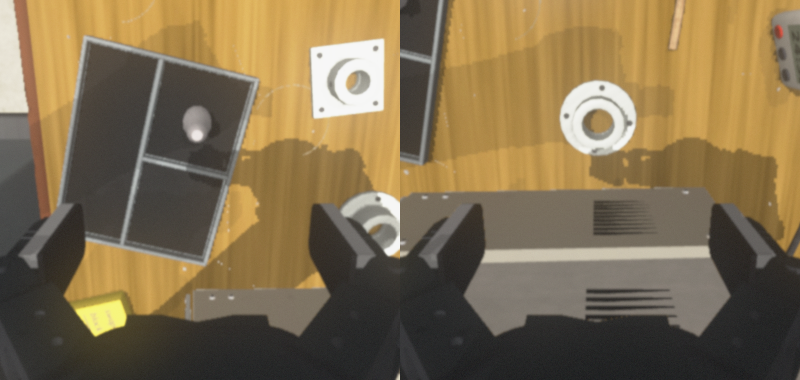

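```bash
cat >> h.py <<'E'
def st(tag=''):
    s=robot.sense();print(tag,round(s['t'],1),s['tcp_pos'].round(4),'F',s['wrist_force'].round(1),'open',round(s['opening'],3),'gf',round(s['gripper_force'],1)); return s
E
python3 - <<'E'
from h import *
Y=np.pi/2
c=np.array([.6406,.2109]); 
robot.move_straight((*c,.20),vel=.1)
hit=robot.move_straight((*c,.021),vel=.12,contact_N=8); st(f'down {hit}')
robot.grip(0.0,40); st('grip')
robot.move_straight((*c,.10),vel=.12); st('lift'); 
robot.move_straight((*c,UP),vel=.25)
robot.goto((.4747,.3143,UP),down(Y))
robot.move_straight((.4747,.3143,.021+.004+.075),vel=.15); robot.sleep(.3); st('above post')
f=snap('wrist','h1')
snap('side','s1')
E
python3 -c "
import cv2,numpy as np
a=cv2.imread('pics/h1.png');b=cv2.imread('pics/s1.png')[180:330,180:380]
cv2.imwrite('pics/h1s.png',np.hstack([cv2.resize(a[150:480,160:500],(400,388)),cv2.resize(b,(400,388))]))"
```

```text
down False 7.7 [0.6412 0.2111 0.0219] F [-0.1  0.   0.3] open 1.002 gf 0.0
grip 8.2 [0.641  0.211  0.0217] F [-1.7 -0.2  5. ] open 0.501 gf 40.4
lift 9.0 [0.6398 0.2108 0.0991] F [-0.6  0.2 -1.8] open 0.501 gf 40.8
above post 12.6 [0.4748 0.3144 0.1004] F [ 0.6 -0.8 -2.2] open 0.499 gf 40.8
```

View pics/h1s.png

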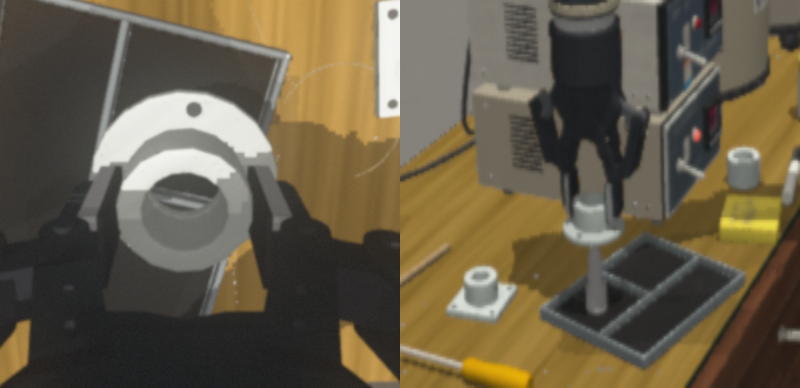

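Run:
```python
from h import *
print(fithub(cloud(np.load('h1.npz')),[.4747,.3143],.029,.022,.0785))
hit=robot.move_straight((.4747,.3143,.0505),vel=.08,contact_N=6); st(f'cone {hit}')
if not hit:
    hit=robot.move_straight((.4747,.3143,.024),vel=.03,contact_N=8); st(f'home {hit}')
```

```text
(array([0.47477573, 0.3215903 ]), 0.033217653632164, np.int64(7471), np.float64(0.10789436382720673))
cone False 13.5 [0.475  0.3144 0.0505] F [ 0.5 -0.8 -0.8] open 0.501 gf 40.8
home True 14.3 [0.4744 0.3141 0.0257] F [-1.3 -0.5  5.4] open 0.499 gf 41.4
```

Run:
```python
from h import *
robot.grip(0.85); st('rel')
robot.move_straight((.4747,.3143,.10),vel=.12)
robot.move_straight((.4747,.3143,.20),vel=.25); robot.sleep(.2)
f=snap('wrist','v1'); W=cloud(f)
print(fithub(W,[.4747,.3143],.028,.022,.004), fitpost(W,[.4747,.3143]))
robot.move_straight((.4747,.3143,UP),vel=.25)
robot.goto((.43,.0,UP+.03),down(Y:=np.pi/2)); st()
robot.goto((.44,-.28,UP),down(Y)); st(); robot.sleep(.2)
f=snap('wrist','n1'); W=cloud(f)
print('narrow',fithub(W,[.375,-.335],.026,.016),'jar',fithub(W,[.384,-.227],.074,.029))
a=np.hstack([cv2.imread('pics/v1.png')[100:400,120:480],cv2.resize(cv2.imread('pics/n1.png'),(400,300))]);cv2.imwrite('pics/vn.png',a)
```

```text
rel 14.7 [0.4735 0.3136 0.0247] F [ 0.7  0.6 -0.8] open 0.847 gf 0.0
(array([0.47361475, 0.31400192]), 0.02207942120730877, np.int64(1590), np.float64(0.03315984322993927)) (array([0.47455376, 0.31433757]), 522)
 18.1 [0.4303 0.0015 0.3398] F [-0.2  0.3 -0.5] open 0.848 gf 0.0
 19.2 [ 0.4411 -0.2782  0.3096] F [ 1.   0.1 -0.2] open 0.853 gf 0.0
narrow (array([ 0.37213364, -0.33991393]), 0.016019633039832115, np.int64(396), np.float64(0.027115140830302323)) jar (array([ 0.38675919, -0.22172734]), 0.029064655303955078, np.int64(2997), np.float64(0.07537567261181022))
```

View pics/vn.png

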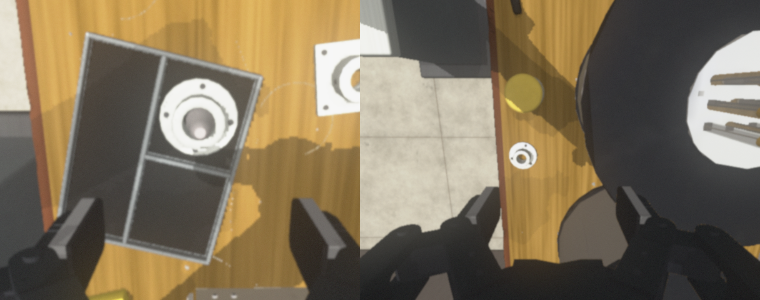

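Run:
```python
from h import *
for n in ['n1','scene0','side0']:
    W=cloud(np.load(n+'.npz')); W=W[:380] if n=='n1' else W
    for y in np.arange(-.5,-.1,.05):
        s=W[(W[...,1]>y)&(W[...,1]<y+.05)&(W[...,2]>.09)&(W[...,2]<.6)&(W[...,0]>.3)&(W[...,0]<.9)]
        if len(s): print(n,y.round(2),np.percentile(s[:,0],1).round(3),s[:,2].max().round(2))
Y=np.pi/2
g=(.372,-.340)
try:
    robot.goto((*g,.20),down(Y)); robot.sleep(.3); st()
    c=[]
    for k in range(3):
        f=snap('wrist','n%d'%(k+2),save=False); r=fithub(cloud(f),g,.026,.016); print(r); c.append(r[0])
    c=np.median(c,0)
    robot.move_straight((*c,.20),vel=.1)
    hit=robot.move_straight((*c,.021),vel=.12,contact_N=8); st(f'down {hit}')
    if not hit:
        robot.grip(0.0,40); st('grip')
        robot.move_straight((*c,.10),vel=.12); st('lift'); 
except robot.IKError as e: print('IK',e)
```

```text
n1 -0.5 0.453 0.11
n1 -0.45 0.461 0.18
n1 -0.4 0.507 0.25
n1 -0.35 0.49 0.25
n1 -0.3 0.378 0.37
n1 -0.25 0.463 0.31
n1 -0.2 0.467 0.25
n1 -0.15 0.482 0.25
scene0 -0.5 0.434 0.34
scene0 -0.45 0.451 0.49
scene0 -0.4 0.506 0.6
scene0 -0.35 0.494 0.6
scene0 -0.3 0.47 0.6
scene0 -0.25 0.464 0.6
scene0 -0.2 0.468 0.6
scene0 -0.15 0.495 0.6
side0 -0.5 0.435 0.6
side0 -0.45 0.452 0.6
side0 -0.4 0.49 0.6
side0 -0.35 0.5 0.6
side0 -0.3 0.469 0.6
side0 -0.25 0.463 0.6
side0 -0.2 0.469 0.6
side0 -0.15 0.486 0.6
 20.3 [ 0.3733 -0.3397  0.2008] F [-0.1 -1.3 -0.3] open 0.849 gf 0.0
(array([ 0.37228757, -0.34048811]), 0.016044098883867264, np.int64(748), np.float64(0.02717437785833016))
(array([ 0.37209764, -0.3404513 ]), 0.016098463907837868, np.int64(753), np.float64(0.02712926322513023))
(array([ 0.3723149 , -0.34016797]), 0.015993820503354073, np.int64(747), np.float64(0.027150035437905524))
down False 22.4 [ 0.3727 -0.3408  0.0216] F [-0.3  0.2  0.5] open 0.848 gf 0.0
grip 22.8 [ 0.3725 -0.3405  0.0215] F [-0.3  0.7  5. ] open 0.346 gf 39.9
lift 23.6 [ 0.3721 -0.3399  0.0995] F [ 0.3 -0.2 -1.2] open 0.346 gf 39.6
```

Run:
```python
from h import *
Y=np.pi/2
p=(.4747,.3143)
robot.move_straight((.372,-.340,.35),vel=.25)
robot.goto((.43,.0,.35),down(Y)); st()
robot.goto((*p,.30),down(Y))
robot.move_straight((*p,.107),vel=.2); robot.sleep(.3); st('above'); snap('wrist','h2')
hit=robot.move_straight((*p,.075),vel=.08,contact_N=6); st(f'on post {hit}')
if not hit:
    hit=robot.move_straight((*p,.050),vel=.03,contact_N=8); st(f'home {hit}')
```

```text
26.1 [ 0.43   -0.0012  0.3498] F [ 0.2 -0.1 -0.3] open 0.346 gf 39.5
above 28.7 [0.4749 0.3146 0.1076] F [-0.4 -0.5 -1. ] open 0.345 gf 39.6
on post False 29.3 [0.4744 0.3139 0.0744] F [-0.  -0.4  0. ] open 0.347 gf 39.7
home True 30.0 [0.4745 0.3142 0.0535] F [-1.  -0.1  4.6] open 0.347 gf 40.4
```

Run:
```python
from h import *
Y=1.326
p=(.4747,.3143)
robot.grip(0.75); st('rel')
robot.move_straight((*p,.13),vel=.12)
robot.move_straight((*p,.22),vel=.25); robot.sleep(.2)
f=snap('wrist','v2'); print(fithub(cloud(f),p,.054,.016,.004))
robot.move_straight((*p,.35),vel=.3)
robot.goto((.43,.0,.35),down(Y))
robot.goto((.387,-.222,.25),down(Y)); robot.sleep(.3); st()
c=[]
for k in range(3):
    f=snap('wrist','j%d'%k,save=k==0); r=fithub(cloud(f),(.387,-.222),.074,.029); print(r); c.append(r[0])
c=np.median(c,0)
robot.grip(1.0)
robot.move_straight((*c,.25),vel=.1)
hit=robot.move_straight((*c,.040),vel=.12,contact_N=8); st(f'down {hit}')
if not hit:
    robot.grip(0.0,40); st('grip')
    robot.move_straight((*c,.12),vel=.12); st('lift'); 
a=np.hstack([cv2.imread('pics/v2.png')[100:400,120:480],cv2.resize(cv2.imread('pics/j0.png'),(400,300))]);cv2.imwrite('pics/vj.png',a)
```

```text
rel 30.4 [0.4737 0.3138 0.0528] F [-1.   0.8 -0.5] open 0.75 gf 0.0
(array([0.47359094, 0.31442028]), 0.016021540388464928, np.int64(1005), np.float64(0.05909991117915902))
 35.1 [ 0.3877 -0.2212  0.2503] F [-0.3 -0.  -0.8] open 0.752 gf 0.0
(array([ 0.38667294, -0.22182524]), 0.029250768944621086, np.int64(3645), np.float64(0.07533794954365197))
(array([ 0.3868818 , -0.22160405]), 0.029122566804289818, np.int64(3661), np.float64(0.07537056150089878))
(array([ 0.38692629, -0.22188626]), 0.029195712879300117, np.int64(3671), np.float64(0.07532644459442753))
down False 37.7 [ 0.3873 -0.222   0.0405] F [-0.3 -0.2 -0.8] open 1.0 gf 0.0
grip 38.1 [ 0.3874 -0.2219  0.0405] F [-0.4  1.   6.1] open 0.657 gf 41.7
lift 38.9 [ 0.3864 -0.2213  0.1195] F [ 0.  -0.6 -1.4] open 0.657 gf 42.8
```

View pics/vj.png

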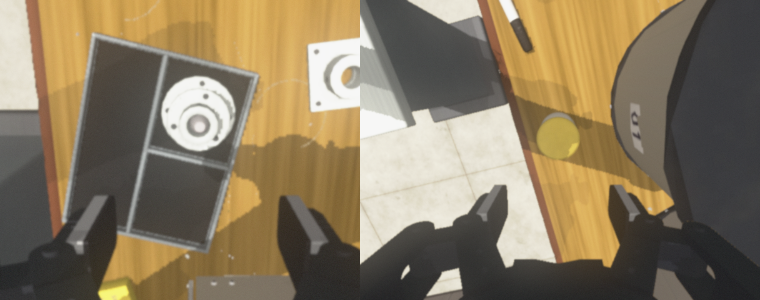

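Run:
```python
from h import *
Y=1.326; p=(.4525,.2263)
robot.move_straight((.387,-.222,.35),vel=.25)
robot.goto((.42,.0,.36),down(Y))
robot.goto((*p,.34),down(Y))
robot.move_straight((*p,.065),vel=.15); st('above')
hit=robot.move_straight((*p,.040),vel=.03,contact_N=6); st(f'home {hit}')
robot.grip(0.85); st('rel')
robot.move_straight((*p,.15),vel=.12); robot.move_straight((*p,.30),vel=.3)
D=np.pi
robot.goto((.5125,.467,.22),down(D)); robot.sleep(.3); st()
f=snap('wrist','d1'); W=cloud(f); z=W[...,2]
m=(abs(W[...,0]-.5125)<.07)&(abs(W[...,1]-.467)<.03)&(z>.014)&(z<.03); print(m.sum(),rectfit(W,m))
```

```text
above 43.8 [0.453  0.2266 0.0656] F [-0.3 -0.9 -2.1] open 0.655 gf 42.9
home True 44.4 [0.4524 0.2262 0.0444] F [-0.2 -0.   3.4] open 0.661 gf 43.0
rel 44.7 [0.4515 0.2259 0.0439] F [0.7 0.1 0. ] open 0.847 gf 0.0
 48.1 [0.5126 0.4667 0.2205] F [0.5 0.9 0.3] open 0.85 gf 0.0
1871 ((0.5264813303947449, 0.46597883105278015), (0.11162042617797852, 0.020747866481542587), 0.4058007001876831)
```

View pics/d1.png

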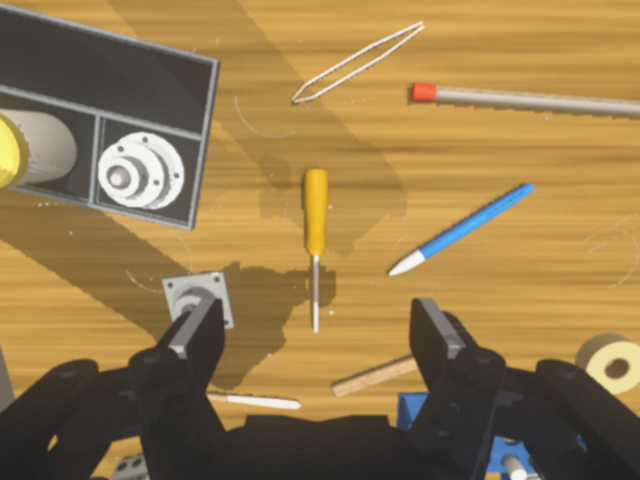

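Run:
```python
from h import *
f=np.load('d1.npz'); W=cloud(f)
hsv=cv2.cvtColor(f['image'],cv2.COLOR_RGB2HSV)
m=(hsv[...,1]>200)&(hsv[...,2]>130); w=np.zeros_like(m); w[165:262,295:340]=1; m&=w
P=W[m]; r=cv2.minAreaRect(P[:,:2].astype(np.float32)); print(m.sum(),r, P[:,2].max())
m2=np.zeros_like(m); m2[260:330,308:324]=1; m2&=(W[...,2]>.008)&(W[...,2]<.02); S=W[m2]; print('shaft',m2.sum(),S[:,:2].mean(0),S.min(0),S.max(0))
A=np.vstack([P[P[:,2]>.015],S]); k=np.polyfit(A[:,0],A[:,1],1); print('axis',k, np.degrees(np.arctan(k[0])))
xs=P[:,0]; print('handle x',np.percentile(xs,[1,99]))
```

```text
1283 ((0.5092546939849854, 0.4660795331001282), (0.019590256735682487, 0.07718975841999054), 89.52325439453125) nan
shaft 418 [0.59162482 0.46565055] [0.55562291 0.46308061 0.01048017] [0.62949022 0.46809664 0.01622755]
axis [-0.00662317  0.46961418] -0.379474415934008
handle x [nan nan]
```

Run:
```python
from h import *
f=np.load('p0.npz'); c0=-f['R'].T@f['t']
def ray(u,v,z):
    d=f['R'].T@np.array([(u-f['cx'])/f['fx'],(v-f['cy'])/f['fy'],1]); return c0+d*(z-c0[2])/d[2]
C=np.array([ray(u+120,v+100,.012) for u,v in [(86,37),(258,78),(207,264)]])
print(C.round(4).tolist(),'ctr',((C[0]+C[2])/2).round(4),'xang',np.degrees(np.arctan2(*(C[1]-C[0])[1::-1])),'yang',np.degrees(np.arctan2(*(C[1]-C[2])[1::-1])))
c=(.5095,.4662)
robot.grip(0.55)
robot.move_straight((*c,.20),vel=.1)
hit=robot.move_straight((*c,.017),vel=.12,contact_N=8); st(f'down {hit}')
if not hit:
    robot.grip(0.0,30); st('grip')
    robot.move_straight((*c,.10),vel=.12); st('lift'); 
    robot.move_straight((*c,.22),vel=.25)
```

```text
[[0.384, 0.3835, 0.012], [0.5264, 0.3503, 0.012], [0.4848, 0.1711, 0.012]] ctr [0.4344 0.2773 0.012 ] xang -13.142018491996273 yang 76.9241057067444
down False 50.5 [0.51   0.4666 0.0179] F [0.1 0.1 0.2] open 0.549 gf 0.0
grip 50.9 [0.5099 0.4666 0.0177] F [-0.7 -0.9  2.7] open 0.249 gf 30.0
lift 51.7 [0.5089 0.4658 0.0991] F [-1.1 -1.  -0.9] open 0.247 gf 29.6
```

Run:
```python
from h import *
Y=1.344; p=(.4034,.327)
robot.goto((*p,.22),down(Y)); st()
robot.move_straight((*p,.06),vel=.15); robot.sleep(.2); st('above'); snap('wrist','e1')
snap('side','e2')
a=np.hstack([cv2.resize(cv2.imread('pics/e1.png'),(400,300)),cv2.resize(cv2.imread('pics/e2.png')[180:330,200:400],(400,300))]);cv2.imwrite('pics/e.png',a)
```

```text
53.8 [0.4033 0.3272 0.2195] F [-0.1 -0.3 -0.4] open 0.25 gf 29.6
above 55.2 [0.4037 0.3274 0.0607] F [ 0.   0.6 -1.1] open 0.249 gf 29.6
```

View pics/e.png

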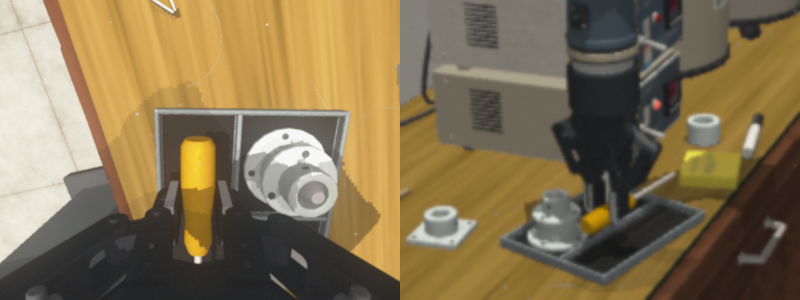

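Run:
```python
from h import *
Y=1.344; p=(.4034,.327)
hit=robot.move_straight((*p,.027),vel=.06,contact_N=8); st(f'{hit}')
if not hit: hit=robot.move_straight((*p,.0195),vel=.02,contact_N=4); st(f'home {hit}')
robot.grip(0.31); st('rel')
robot.move_straight((*p,.06),vel=.08); st()
robot.move_straight((*p,.25),vel=.25); robot.sleep(.2)
snap('wrist','z1')
robot.goto((.36,.40,.36),down(Y)); robot.sleep(.3)
snap('side','z2'); f=snap('wrist','z3'); st('end')
a=np.hstack([cv2.resize(cv2.imread('pics/z3.png'),(400,300)),cv2.resize(cv2.imread('pics/z2.png')[180:330,200:400],(400,300))]);cv2.imwrite('pics/z.png',a)
```

```text
False 56.0 [0.4035 0.3269 0.0268] F [-0.7 -0.1 -1.1] open 0.247 gf 29.6
home True 56.4 [0.4038 0.3273 0.0217] F [-0.1 -0.4  4.1] open 0.254 gf 30.3
rel 56.6 [0.4032 0.3269 0.0209] F [-0.3  0.4  0. ] open 0.311 gf 0.0
 57.2 [0.4032 0.3271 0.0601] F [-0.6 -0.  -0.8] open 0.31 gf 0.0
end 59.4 [0.3602 0.3994 0.3595] F [-1.3 -0.5 -0.6] open 0.311 gf 0.0
```

View pics/z.png

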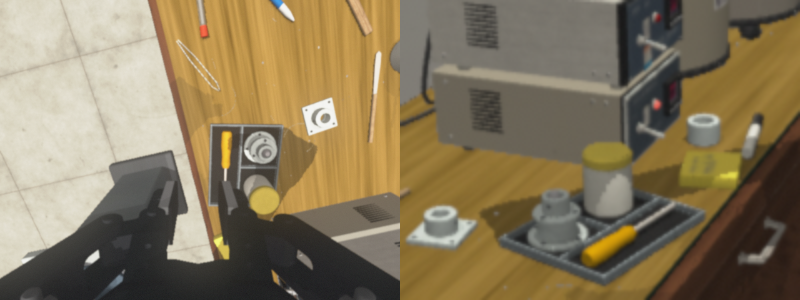

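Run:
```python
from h import *
for n in ['z1','z2']:
    W=cloud(np.load(n+'.npz')); a=np.radians(-13.4)
    X=W[...,0]-.4338; Yy=W[...,1]-.2776; tx=X*np.cos(a)+Yy*np.sin(a); ty=-X*np.sin(a)+Yy*np.cos(a)
    m=(tx>-.068)&(tx<-.014)&(abs(ty)<.085)&(W[...,2]>.0115)
    for lo in np.arange(-.085,.085,.02):
        s=m&(ty>=lo)&(ty<lo+.02)
        if s.sum()>3: print(n,lo.round(3),s.sum(),tx[s].mean().round(4),'y',ty[s].min().round(3),ty[s].max().round(3),'ztop',np.percentile(W[...,2][s],95).round(4))
```

```text
z1 -0.085 65 -0.0413 y -0.08 -0.065 ztop 0.02
z1 -0.065 88 -0.0415 y -0.065 -0.045 ztop 0.0197
z1 -0.045 90 -0.0416 y -0.045 -0.025 ztop 0.0198
z1 -0.025 93 -0.0417 y -0.025 -0.005 ztop 0.0198
z1 -0.005 234 -0.0415 y -0.005 0.015 ztop 0.026
z1 0.015 906 -0.0418 y 0.015 0.035 ztop 0.2838
z1 0.035 15110 -0.0415 y 0.035 0.055 ztop 0.328
z1 0.055 15097 -0.0419 y 0.055 0.075 ztop 0.336
z1 0.075 131 -0.0418 y 0.075 0.08 ztop 0.0268
z2 -0.085 13 -0.0443 y -0.085 -0.066 ztop 0.0198
z2 -0.065 11 -0.0426 y -0.063 -0.048 ztop 0.0196
z2 -0.045 16 -0.0431 y -0.044 -0.027 ztop 0.0199
z2 -0.025 14 -0.0425 y -0.025 -0.007 ztop 0.019
z2 -0.005 30 -0.0465 y -0.004 0.015 ztop 0.0255
z2 0.015 52 -0.0464 y 0.017 0.035 ztop 0.0251
z2 0.035 51 -0.0471 y 0.035 0.054 ztop 0.0266
z2 0.055 75 -0.0478 y 0.055 0.075 ztop 0.0272
z2 0.075 45 -0.0444 y 0.075 0.083 ztop 0.0259
```

The driver lies level and centred in the long compartment, from -80 to +80 mm along the tray's y axis.

```bash
python3 -c "
from plant import robot
print(robot.close_job())"
```

```text
the job is handed in; nothing more can be done
None
```

I handed in the job at about 60 s: both collars are seated on the post (wide one first), the jar is upright in its square compartment, the screwdriver lies in the long one, the two look-alikes were not touched, and the gripper is clear of everything.

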